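# Park the sliding leg of the film-roll stand for the next roll

### The arm

A 6-joint arm with a two-finger parallel gripper is mounted at the origin on the work surface. World frame = base frame: x ahead of the robot, y to its left, z up, the work surface at z = 0. Lengths are in m, angles in rad, forces in N, time in s.
With the tool pointing down it reaches from about 0.375 to 0.925 m from the base axis. Payload 5.7 kg.
Tool frame: the origin (TCP) lies midway between the tips of the shut fingers; the grasp point (between the pads) lies 19 mm behind it; z points along the fingers, x is the direction in which the jaws open and shut, and the axes are right-handed (so a half turn about z gives the same grasp; the last joint's range is limited). The gripper opens to 88 mm and grips with 3 to 60 N. Pads are 20 mm wide; open, the fingers measure 115 mm over their backs; the gripper's body (75 mm by 178 mm) begins 61 mm behind the grasp point.
Start: joints at [-1.29, 0.359, 1.51, -0, 1.272, -0.115], TCP at [0.231, -0.554, 0.186] pointing down, gripper open.
Joint ranges: [-2.97, 2.97], [-1.01, 2.36], [0.21, 2.38], [-0.96, 4.11], [0.2, 2.71], [-2.98, 2.98]. Speed limits (rad/s): [2.39, 2.39, 3.14, 3.14, 3.14, 3.14].

### API

Orientations are given as a unit quaternion [x, y, z, w].
In Python, from bench import move_ptp, servo_line, goto_joints, move_gripper, sleep, inverse_kinematics, capture, PlanningError, close_job, spot_in, silhouettes, current_clock, current_joint_pos, current_qvel, current_joint_torque, current_position, current_orientation, current_force, current_torque, current_finger_gap gives the robot as it stands. Calls block until the motion is done:
- move_ptp(position, orientation): joint-space move of the TCP to a pose.
- servo_line(position, orientation=None, rate=0.15, contact_N=None): straight line of the TCP; orientation=None keeps the orientation; rate is the mean speed in m/s. With contact_N (N) it stops when the force on the tool has changed by that much, and returns True; else False.
- goto_joints(angles): joint-space move.
- move_gripper(opening): finger opening in m; the grip force is fixed at half the most; returns when the fingers have stopped.
- sleep(seconds).
- inverse_kinematics(position, orientation): joint angles nearest the present ones, or None.
- capture(name): name is "side" or "top"; returns a dict with "image" (400x640x3 uint8, blue, green, red), "range_z" (400x640 float32, m along the optical axis (not along the pixel's ray), 0 where there is no reading), "intrinsics" (3x3 intrinsics, pixels), "R" (3x3) and "t" (3): a world point X has camera coordinates R X + t. Camera axes: x right, y down, z forward; pixel columns grow to the right and rows downward; lengths in m; the calibration is good to about 2 mm. A picture is of the moment at which its call begins.
A pose or a line that the arm cannot do raises PlanningError and nothing moves.
- close_job(): hands the job in, once; it reports no verdict.
Trained networks look in the newest picture that a camera, given by its name, has taken for a name from the list of things; names that differ only in an ending like _2 or _b are one class to them, and where a whole thing is asked for, a point or a joint stands for the part that bears it (a point fixed in the world has none). Each returns a list of dicts, best first, with "conf" (0 to 1); they miss things now and then, are a little off and sometimes report something else, mostly with a low value. They report only what shows in the picture. A call takes as long as a camera call.
- spot_in(camera, query): "xy" ([column, row] in pixels, amid what is visible of it).
- silhouettes(camera, query): "region" (400x640 bool, what is visible of it) and "xy" ([column, row] in pixels, amid what is visible of it).
Readings, each from a call of its own:
- current_clock(): time.
- current_joint_pos(): joint angles.
- current_qvel(): joint speeds.
- current_joint_torque(): joint torques, N m.
- current_position(): TCP position.
- current_orientation(): TCP orientation.
- current_force(): force on the tool from outside, world axes, zero at the start.
- current_torque(): the same for the moment, N m.
- current_finger_gap(): finger opening in m.
Only numpy, scipy, OpenCV 4.12 (cv2) and the standard library are available. Lean on these libraries where they do the work, as an engineer would, in place of code of your own. Each camera call takes 0.05 s, during which the arm holds its last target. There are 200 camera calls.

### The job

Get the empty film-roll stand ready for the next roll: pull its sprung sliding leg out, with the green cam lever still open, until the black pointer stands at the red index clip. Hold the leg there while you swing the lever fully closed against the blue grip plate, never letting it lock anywhere else, and finish still holding the leg by that plate, pointer at the index and lever closed, so that a colleague can lay the roll in. Leave the meat tray, tub and sauce bottle where they stand.

Things in the scene. Friction and masses are not known exactly. Their poses are not given: they have to be found in the camera images.
- stand: Film-roll stand, fixed: white base plate 220 x 500 x 8 mm with an aluminium rail (30 mm wide, top 40 mm above the table) along its robot-side edge. Its frame lies on the table under the rail's centre line; own y runs along the rail to the fixed leg (at y = +300 mm), own x away from the robot, z up. The sliding leg is pulled out along own -y.
- leg (a joint): How far the sliding leg is pulled out along the stand's own -y, in m: 0 = pulled home by its spring (as it starts), 0.16 = outer stop. The return spring pulls it home with about 5 N at 0 and 8 N at the outer stop; it does not stay out by itself unless the cam lever is closed.
- pointer (a point): Tip of the black pointer blade of the sliding leg (3 mm wide, points to the stand's own -x, 16 mm above the table). It moves with the leg; along the rail it is level with the middle of the grip plate's thickness.
- index_tip (a point): Tip of the red index clip on the yellow scale strip in front of the rail (clip 12 mm wide, pointed blade 3.5 mm wide, facing the pointer across a 1 mm gap). It marks where the pointer must stand along the rail, 70 to 130 mm out from the leg's home. It stays put.
- plate_mid (a point): Middle of the sliding leg's blue grip plate (leg_c0 in the rules), 90 mm above the table. The plate stands upright across the rail: 44 mm wide (own x), 8 mm thick (own y, along the rail), 51 to 113 mm above the table; its axes are the stand's. Its inner face (own +y) is free for a finger; the cone arm stands 90 mm or more behind it (own +x), up to 112 mm high.
- lever (a joint): Opening of the green cam lever in rad: 0 = closed, upright along the grip plate; starts at 0.55 to 0.75, open stop at 0.80. It rides on the sliding leg on the plate's outer side and leans outward (stand's own -y) as it opens. Pivot along own x, 13 mm from the plate's middle towards own -y, 55 mm above the table. Stays where it is left.
- lever_tip (a point): Centre of the lever's round tip (9 mm), 53 mm from the pivot; lever 22 mm wide, 8 mm thick. Closed, plate and lever together are 21 mm thick (21.5 at the tip), with a 5 mm gap between: squeezing the two together closes it. About 1 N at the tip moves it; from about 0.3 rad its cam bites on the rail and it takes 5 to 15 N to drive home; closed, it locks the leg.
- meat_tray: Sealed white meat tray, 140 x 200 x 40 mm, loose; origin under its centre.
- tub: Cream tub with white lid, 140 mm across, 116 mm tall, loose; origin under its centre.
- sauce: White sauce bottle with red cap, 64 mm across, 160 mm tall, loose; origin under its centre.

How it is judged:
By the outcome, as a careful person would: the job done as asked, in the order asked, and still so for the second after the job is handed in, while the arm keeps its last pose, push and grip.
It also fails if it takes over 40 s, if anything falls off the work surface, if the arm or the gripper's body presses on something with over 40 N, if the wrist force passes 120 N, or if a joint passes its speed limit or range.

## Working session

There is one attempt and no reset: what is moved stays moved. The work goes in short steps, each a Python script; the robot and the scene stay as the last script left them, time stands still between calls to the robot, and variables do not carry over. Pictures are saved under pics/ and viewed, about 8 in all and at most 12, crops included, and the job is handed in when it is done.

```bash
mkdir -p pics; ls; python3 - <<'E'
from bench import *
import cv2,numpy as np
print(current_clock())
for c in("top","side"):
    d=capture(c); cv2.imwrite(f"pics/{c}0.png",d["image"]); np.savez(f"{c}0.npz",**d)
    K=d["intrinsics"];R=d["R"];t=d["t"]
    print(c,K.tolist(),(-R.T@t).round(3),R.round(3).tolist())
    for q in("stand","leg","pointer","index_tip","plate_mid","lever","lever_tip","meat_tray","tub","sauce"):
        r=spot_in(c,q)
        o=[]
        for e in r[:2]:
            u,v=e["xy"];z=d["range_z"][int(round(v)),int(round(u))]
            X=R.T@(z*np.linalg.inv(K)@[u,v,1]-t); o.append((np.round([u,v],1).tolist(),round(float(e["conf"]),2),X.round(3).tolist()))
        print(q,o)
E
```

```text
pics
0.0
top [[474.88394402103626, 0.0, 320.68974144348283], [0.0, 474.88394402103626, 198.1848040615729], [0.0, 0.0, 1.0]] [ 0.347 -0.117  1.083] [[-0.016, -1.0, -0.006], [-0.982, 0.016, -0.19], [0.19, 0.003, -0.982]]
stand [([207.6, 182.5], 0.65, [0.598, 0.149, 0.005]), ([208.1, 192.2], 0.26, [0.555, 0.125, 0.098])]
leg [([208.3, 168.7], 0.76, [0.623, 0.141, 0.037])]
pointer [([207.7, 174.1], 0.92, [0.613, 0.144, 0.026])]
index_tip [([235.7, 233.9], 0.54, [0.475, 0.079, 0.017])]
plate_mid [([205.5, 172.3], 0.83, [0.611, 0.144, 0.05])]
lever [([450.6, 166.2], 0.72, [0.618, -0.408, 0.042]), ([206.8, 197.4], 0.51, [0.545, 0.128, 0.092])]
lever_tip [([206.7, 194.5], 0.62, [0.551, 0.128, 0.097])]
meat_tray [([207.8, 192.8], 0.74, [0.554, 0.125, 0.099]), ([450.0, 167.1], 0.63, [0.617, -0.408, 0.039])]
tub [([429.4, 256.6], 0.78, [0.411, -0.332, 0.116])]
sauce [([395.0, 136.1], 0.93, [0.669, -0.275, 0.109])]
side [[429.57841170806824, 0.0, 319.0136188388193], [0.0, 429.57841170806824, 201.96349345316062], [0.0, 0.0, 1.0]] [0.092 0.702 0.633] [[-0.866, -0.5, 0.001], [-0.256, 0.441, -0.86], [0.43, -0.745, -0.51]]
stand [([217.4, 287.8], 0.84, [0.599, 0.234, 0.039])]
leg [([246.5, 252.8], 0.65, [0.581, 0.157, 0.084])]
pointer [([248.7, 251.9], 0.62, [0.57, 0.162, 0.094]), ([260.5, 245.3], 0.39, [0.639, 0.039, 0.007])]
index_tip [([311.6, 272.0], 0.61, [0.478, 0.065, 0.009]), ([307.3, 170.0], 0.37, [0.682, -0.252, 0.076])]
plate_mid [([244.8, 254.4], 0.7, [0.585, 0.158, 0.079])]
lever [([264.3, 249.2], 0.51, [0.553, 0.131, 0.087])]
lever_tip [([261.5, 249.1], 0.75, [0.562, 0.13, 0.083])]
meat_tray [([348.9, 168.6], 0.88, [0.611, -0.383, 0.042])]
tub [([402.2, 184.9], 0.75, [0.403, -0.28, 0.089]), ([247.1, 254.9], 0.28, [0.578, 0.159, 0.081])]
sauce [([310.3, 167.8], 0.87, [0.67, -0.251, 0.086])]
```

```bash
python3 - <<'E'
import cv2,numpy as np
a=cv2.imread("pics/top0.png");b=cv2.imread("pics/side0.png")
cv2.imwrite("pics/crop_top.png",cv2.resize(a[130:270,100:300],None,fx=4,fy=4,interpolation=cv2.INTER_CUBIC))
cv2.imwrite("pics/crop_side.png",cv2.resize(b[200:320,150:350],None,fx=4,fy=4,interpolation=cv2.INTER_CUBIC))
E
```

```text
(no output)
```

View pics/crop_top.png

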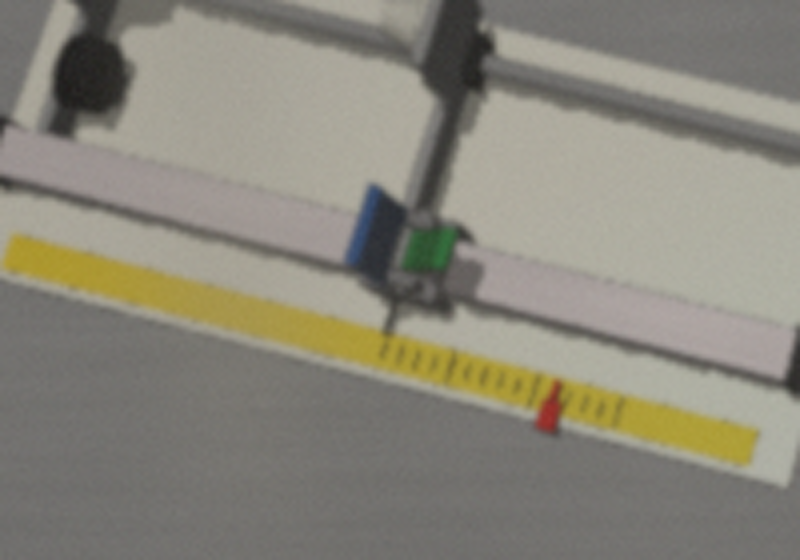

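View pics/crop_side.png

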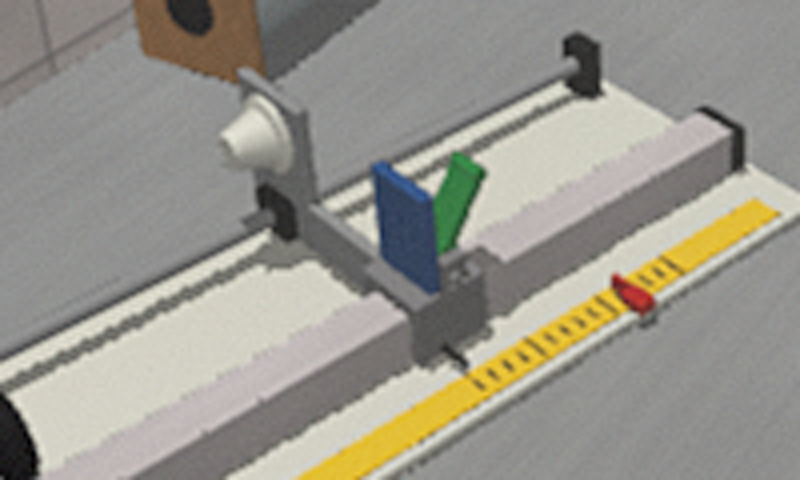

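View pics/top0.png

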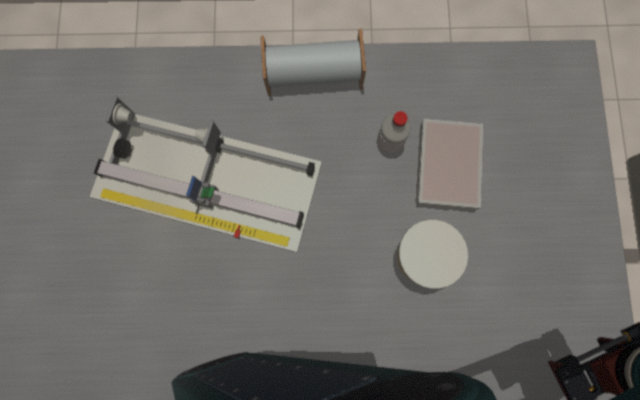

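Top crop: pointer tip at about full-image (197,214), index tip at about (239,226), plate (193,188), lever (207,192). The lever leans towards the index, and the space around plate and lever is clear. Next I'll measure the stand's axes and the plate.

```bash
cat > h.py <<'E'
from bench import *
import cv2,numpy as np
def ray(d,uv,z):
    "intersect pixels with plane z"
    uv=np.atleast_2d(uv).astype(float);R,t=d["R"],d["t"]
    D=np.c_[uv,np.ones(len(uv))]@np.linalg.inv(d["intrinsics"]).T@R;C=-R.T@t
    return C+D*((z-C[2])/D[:,2])[:,None]
def cloud(d,m):
    v,u=np.nonzero(m&(d["range_z"]>0));z=d["range_z"][v,u]
    return (np.c_[u,v,np.ones(len(u))]@np.linalg.inv(d["intrinsics"]).T*z[:,None]-d["t"])@d["R"]
def mask(d,lo,hi):
    return cv2.inRange(cv2.cvtColor(d["image"],cv2.COLOR_BGR2HSV),np.array(lo),np.array(hi))>0
COL=dict(yellow=((20,120,80),(35,255,255)),blue=((105,110,40),(125,255,255)),green=((50,110,40),(80,255,255)),red=((0,150,80),(8,255,255)))
def roi(m,d,zmax=.2):
    X=np.zeros_like(m);n,l,s,_=cv2.connectedComponentsWithStats(m.astype(np.uint8))
    return l==1+np.argmax(s[1:,4])
E
python3 - <<'E'
from h import *
for c in("top","side"):
    d=dict(np.load(f"{c}0.npz"))
    v,u=np.nonzero(roi(mask(d,*COL["yellow"]),d))
    P=ray(d,np.c_[u,v],.009)[:,:2];r=cv2.minAreaRect(P.astype(np.float32)*1000);print(c,"yellow",r)
    w=P-P.mean(0);e=np.linalg.svd(w,full_matrices=False)[2][0];e*=np.sign(e[1]);print("axis",e,"yaw own y",np.degrees(np.arctan2(-e[0],e[1])))
    ey=e;ex=np.array([e[1],-e[0]])
    for k in("blue","green","red"):
        m=mask(d,*COL[k])
        if k=="red":
            q=np.zeros_like(m);q[(slice(215,245),slice(225,250)) if c=="top" else (slice(262,285),slice(298,322))]=1;m&=q
        else: m=roi(m,d)
        C=cloud(d,m);S=np.c_[C[:,:2]@ex,C[:,:2]@ey,C[:,2]]
        print(k,len(C),"own x,y,z 5/50/95%",np.percentile(S,[3,50,97],axis=0).round(4).tolist())
        if k=="green":
            A=np.polyfit(S[:,2],S[:,1],1);print("lever slope angle",np.arctan(-A[0]))
    # rail top cloud
    ok=np.ones(d["range_z"].shape,bool);C=cloud(d,ok);S=np.c_[C[:,:2]@ex,C[:,:2]@ey,C[:,2]]
    c0=np.array([.56,.14]);sx=c0@ex
    s=(abs(S[:,2]-.04)<.004)&(abs(C[:,0]-.56)<.1)&(abs(C[:,1]-.1)<.2)&(abs(S[:,0]-sx)<.05)
    T=S[s];print("rail own x",np.percentile(T[:,0],[3,50,97]).round(4), "ex",ex)
    U=cloud(d,ok)[s]; r=cv2.minAreaRect(U[:,:2].astype(np.float32)*1000);print("rail rect",r)
E
```

```text
top yellow ((533.529541015625, 235.93490600585938), (327.0819091796875, 20.3682804107666), 74.24925994873047)
axis [0.27060409 0.96269072] yaw own y -15.700217020771728
blue 27 own x,y,z 5/50/95% [[0.4862, 0.3035, 0.1097], [0.5005, 0.3055, 0.1121], [0.518, 0.3068, 0.1144]]
green 43 own x,y,z 5/50/95% [[0.4945, 0.2621, 0.0692], [0.5022, 0.2665, 0.1008], [0.5104, 0.289, 0.1049]]
lever slope angle 0.6240467583516435
red 27 own x,y,z 5/50/95% [[0.4314, 0.1996, 0.0129], [0.4388, 0.2028, 0.0167], [0.4484, 0.2068, 0.0198]]
rail own x [0.4878 0.5023 0.5165] ex [ 0.96269072 -0.27060409]
rail rect ((565.0127563476562, 113.64854431152344), (387.29730224609375, 72.83731842041016), 72.60399627685547)
side yellow ((532.3892211914062, 236.4853973388672), (329.2213134765625, 21.741865158081055), 74.19515991210938)
axis [0.26949462 0.96300189] yaw own y -15.634196279682
blue 131 own x,y,z 5/50/95% [[0.4828, 0.3054, 0.0533], [0.5112, 0.3087, 0.0951], [0.5231, 0.3103, 0.1138]]
green 2195 own x,y,z 5/50/95% [[0.1859, -1.6738, 0.0082], [0.3006, -1.3757, 0.0596], [0.4331, -1.291, 0.0635]]
lever slope angle 1.314492543508373
red 37 own x,y,z 5/50/95% [[0.4298, 0.2008, 0.0096], [0.4383, 0.2051, 0.0158], [0.4575, 0.2083, 0.019]]
rail own x [0.4804 0.5001 0.517 ] ex [ 0.96300189 -0.26949462]
rail rect ((566.1376342773438, 112.77378845214844), (388.306640625, 74.06744384765625), 75.04186248779297)
```

```bash
cat >> h.py <<'E'
from scipy.spatial.transform import Rotation as Ro
ey=np.array([.2701,.9628]);ey/=np.linalg.norm(ey);ex=np.array([ey[1],-ey[0]])
XC=.5022
def W(y,z=.079,x=XC): return np.r_[ex*x+ey*y,z]
def Q(s): 
    a=np.r_[s*ey,0];z=np.array([0,0,-1.]);return Ro.from_matrix(np.c_[a,np.cross(z,a),z]).as_quat()
def own(): 
    p=current_position();return np.round([p[:2]@ex,p[:2]@ey,p[2]],4)
E
python3 - <<'E'
from h import *
for c,p,i in(("top",(197,213.75),(239.25,225.75)),("side",(150+466/4,200+368/4),(150+613/4,200+279/4))):
    d=dict(np.load(f"{c}0.npz"));print(c,"pointer,index own",[(P[:2]@ex,P[:2]@ey) for P in ray(d,[p,i],.016)])
print(current_finger_gap(),Ro.from_quat(current_orientation()).as_matrix().round(2).tolist())
for s in(1,-1):
    for y in(.279,.16):
        print(s,y,inverse_kinematics(W(y,.079),Q(s)),inverse_kinematics(W(y,.25),Q(s)))
E
```

```text
top pointer,index own [(np.float64(0.45793260966477844), np.float64(0.3033905810868895)), (np.float64(0.4560471052140089), np.float64(0.2023577654922717))]
side pointer,index own [(np.float64(0.4557767872929957), np.float64(0.30840491400645414)), (np.float64(0.45531520730555475), np.float64(0.20523266482745883))]
0.08774445379432232 [[0.39, -0.92, -0.0], [-0.92, -0.39, 0.0], [-0.0, -0.0, -1.0]]
1 0.279 [ 1.13372339e-01  4.38666349e-01  1.68279242e+00 -4.44089210e-16
  1.02013389e+00 -1.18391838e+00] [ 1.13372339e-01  2.70714344e-01  1.47783306e+00 -4.44089210e-16
  1.39304525e+00 -1.18391838e+00]
1 0.16 [-9.61721850e-02  3.80729588e-01  1.78723884e+00 -4.44089210e-16
  9.73624225e-01 -1.39346290e+00] [-9.61721850e-02  1.98478245e-01  1.57543035e+00 -4.44089210e-16
  1.36768406e+00 -1.39346290e+00]
-1 0.279 [ 1.13372339e-01  4.38666349e-01  1.68279242e+00 -4.44089210e-16
  1.02013389e+00  1.95767427e+00] [ 1.13372339e-01  2.70714344e-01  1.47783306e+00 -4.44089210e-16
  1.39304525e+00  1.95767427e+00]
-1 0.16 [-9.61721850e-02  3.80729588e-01  1.78723884e+00 -4.44089210e-16
  9.73624225e-01  1.74812975e+00] [-9.61721850e-02  1.98478245e-01  1.57543035e+00 -4.44089210e-16
  1.36768406e+00  1.74812975e+00]
```

```bash
python3 - <<'E'
from h import *
p=current_position();servo_line([p[0],p[1],.30],rate=.25)
move_ptp(W(.279,.25),Q(1)); print(current_clock(),own())
hit=servo_line(W(.279),rate=.15,contact_N=6);print("descend hit",hit,own(),current_force().round(1))
hit=servo_line(W(.20),rate=.08);print(own(),(current_force()[:2]@ey).round(2),current_force().round(1))
servo_line(W(.167),rate=.05);print(own(),current_force().round(1),current_finger_gap(),current_clock())
for c in("top","side"):
    d=capture(c);np.savez(f"{c}1.npz",**d)
    b=dict(np.load(f"{c}0.npz"))
    u,v=(239,226) if c=="top" else (303,270)
    cv2.imwrite(f"pics/{c}1.png",cv2.resize(d["image"][v-50:v+50,u-65:u+65],None,fx=6,fy=6,interpolation=cv2.INTER_CUBIC))
E
```

```text
4.4 [0.5027 0.2783 0.2501]
descend hit False [0.503  0.2793 0.0798] [-0.1  0.2  0.3]
[0.5023 0.2004 0.079 ] 0.73 [ 0.7  0.6 -0.1]
[0.5023 0.167  0.0791] [ 1.6 -0.3 -0.5] 0.08760711451808893 7.6333
```

View pics/top1.png

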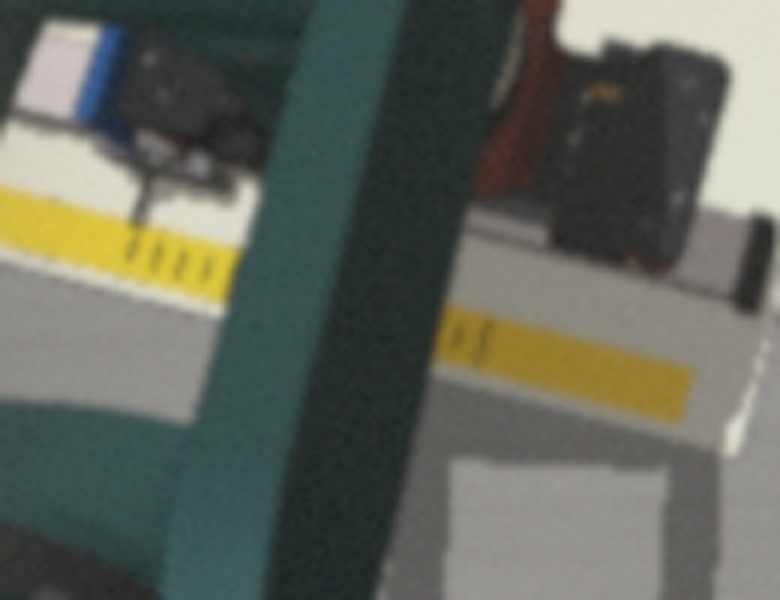

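View pics/side1.png

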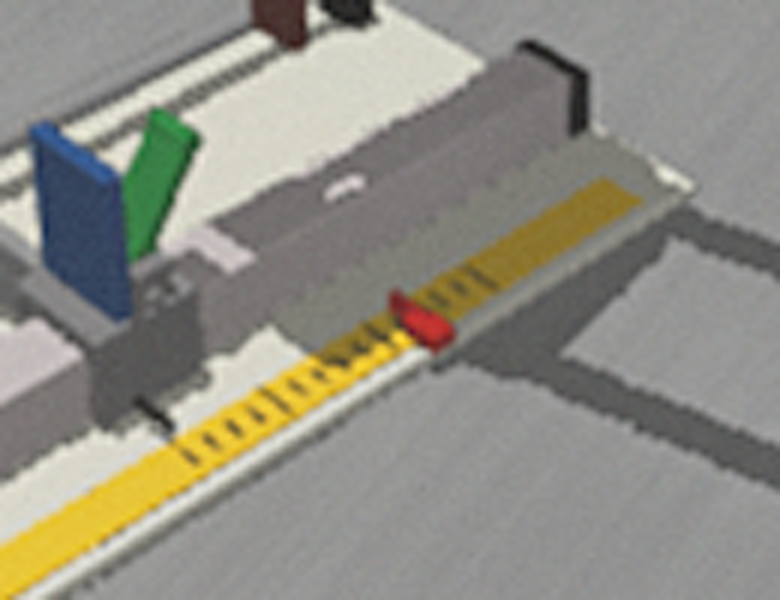

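The side view shows the leg still at home: plate at crop (80,220), pointer still at the scale start, no finger near the plate. So the fingers passed it, and I need the full side view.

```bash
python3 - <<'E'
from h import *
d=dict(np.load("side1.npz"));cv2.imwrite("pics/side1full.png",d["image"])
print(current_position(),Ro.from_quat(current_orientation()).as_matrix().round(3).tolist(),W(.167),own())
E
```

```text
[0.52874622 0.02530225 0.07903026] [[0.27, 0.963, 0.0], [0.963, -0.27, 0.0], [0.0, 0.0, -1.0]] [0.52864129 0.02514416 0.079     ] [0.5023 0.1672 0.079 ]
```

View pics/side1full.png

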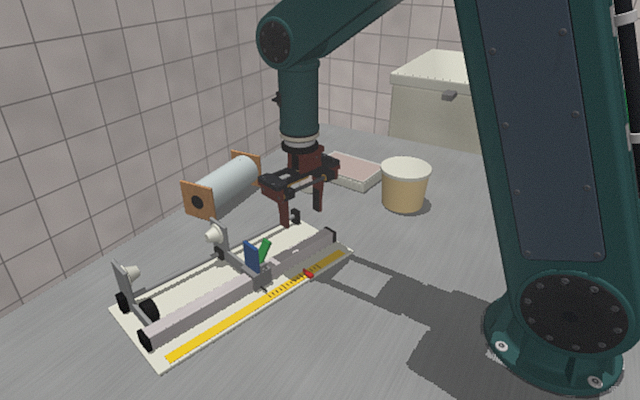

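```bash
python3 - <<'E'
from h import *
for c in("top","side"):
    d=dict(np.load(f"{c}1.npz"))
    def pr(X): q=d["intrinsics"]@(d["R"]@X+d["t"]);return (q[:2]/q[2]).round(1)
    for n,X in(("tcp",W(.167)),("inner tip",W(.211)),("outer tip",W(.123)),("plate top",W(.3055,.113)),("index",W(.2035,.016,.456))):print(c,n,X.round(3),pr(X))
E
```

```text
top tcp [0.529 0.025 0.079] [256.1 205.4]
top inner tip [0.541 0.068 0.079] [236.5 200.3]
top outer tip [ 0.517 -0.017  0.079] [275.8 210.5]
top plate top [0.566 0.158 0.113] [190.3 186. ]
top index [0.494 0.073 0.016] [238.8 225.6]
side tcp [0.529 0.025 0.079] [301.2 230.9]
side inner tip [0.541 0.068 0.079] [286.5 238.8]
side outer tip [ 0.517 -0.017  0.079] [315.2 223.5]
side plate top [0.566 0.158 0.113] [250.5 244.1]
side index [0.494 0.073 0.016] [303.6 269.3]
```

```bash
python3 - <<'E'
from h import *
for c in("side","top"):
    d=dict(np.load(f"{c}1.npz"));C=cloud(d,np.ones((400,640),bool));S=np.c_[C[:,:2]@ex,C[:,:2]@ey,C[:,2]]
    for lo,hi in((.06,.09),(.09,.1),(.1,.11),(.11,.12),(.12,.14),(.14,.16),(.16,.2)):
        for a,b in((.05,.167),(.167,.28)):
            k=(S[:,2]>lo)&(S[:,2]<hi)&(S[:,1]>a)&(S[:,1]<b)&(abs(S[:,0]-.5)<.12)
            if k.sum()>3: print(c,lo,hi,k.sum(),"x",np.percentile(S[k,0],[3,50,97]).round(3),"y",np.percentile(S[k,1],[3,50,97]).round(3))
E
```

```text
side 0.06 0.09 58 x [0.491 0.499 0.513] y [0.271 0.276 0.28 ]
side 0.09 0.1 50 x [0.492 0.499 0.511] y [0.264 0.269 0.273]
side 0.1 0.11 29 x [0.491 0.501 0.512] y [0.261 0.265 0.269]
side 0.11 0.12 13 x [0.491 0.501 0.513] y [0.117 0.121 0.123]
side 0.11 0.12 13 x [0.491 0.496 0.514] y [0.211 0.217 0.218]
side 0.12 0.14 79 x [0.489 0.495 0.512] y [0.112 0.121 0.123]
side 0.12 0.14 75 x [0.49  0.497 0.513] y [0.21  0.217 0.22 ]
side 0.14 0.16 71 x [0.489 0.497 0.511] y [0.113 0.121 0.123]
side 0.14 0.16 71 x [0.49  0.495 0.51 ] y [0.209 0.219 0.221]
side 0.16 0.2 147 x [0.488 0.494 0.513] y [0.108 0.119 0.123]
side 0.16 0.2 111 x [0.471 0.491 0.526] y [0.212 0.222 0.247]
```

```bash
python3 - <<'E'
from h import *
def tips():
    d=capture("side");C=cloud(d,np.ones((400,640),bool));S=np.c_[C[:,:2]@ex,C[:,:2]@ey,C[:,2]]
    k=(S[:,2]>.055)&(S[:,2]<.16)&(S[:,1]>.08)&(S[:,1]<.245)&(abs(S[:,0]-.5)<.03);T=S[k]
    a=T[T[:,1]<.167];b=T[T[:,1]>=.167]
    print(round(current_finger_gap(),4),"zmin",np.sort(a[:,2])[:4].round(4),np.sort(b[:,2])[:4].round(4),"y",np.percentile(a[:,1],[3,97]).round(4),np.percentile(b[:,1],[3,97]).round(4),current_clock(),current_force().round(1))
tips()
for g in(.065,.045,.022,.087): move_gripper(g);tips()
E
```

```text
0.0879 zmin [0.116  0.1163 0.1164 0.1175] [0.1149 0.1172 0.1176 0.1182] y [0.1119 0.123 ] [0.211  0.2207] 7.7833 [ 0.  -0.1 -0.2]
0.0652 zmin [0.1151 0.1158 0.1162 0.1167] [0.1165 0.1169 0.1174 0.1181] y [0.1238 0.1341] [0.1991 0.2096] 8.4 [-0.1  0.9  0.6]
0.0451 zmin [0.1148 0.1159 0.1165 0.1168] [0.1159 0.116  0.1165 0.1174] y [0.1342 0.144 ] [0.1903 0.1991] 8.9833 [ 0.7 -0.4 -0.4]
0.0222 zmin [0.1154 0.1157 0.1158 0.1167] [0.1166 0.1167 0.1167 0.118 ] y [0.1461 0.1558] [0.1795 0.1878] 9.6 [-0.7  0.2 -0.2]
0.0869 zmin [0.1153 0.1159 0.116  0.1161] [0.1155 0.117  0.1183 0.1184] y [0.1137 0.1233] [0.2102 0.2208] 10.7417 [-0.7 -0.3  0. ]
```

The fingertips read about z=0.115 in depth when 0.079 was commanded, and they did clear the 0.113 plate. So the real tool sits about 36 mm higher than reported. I'll correct for that and verify after descending.

```bash
cat >> h.py <<'E'
def tipz(yc,ylo,yhi):
    d=capture("side");C=cloud(d,np.ones((400,640),bool));S=np.c_[C[:,:2]@ex,C[:,:2]@ey,C[:,2]]
    k=(S[:,2]>.055)&(S[:,2]<.16)&(S[:,1]>ylo)&(S[:,1]<yhi)&(abs(S[:,0]-.5)<.03);b=S[k]
    if len(b): print("tip z",np.sort(b[:,2])[:4].round(4),"y",np.percentile(b[:,1],[3,50,97]).round(4))
    return d
E
python3 - <<'E'
from h import *
servo_line(W(.167,.125),rate=.2);servo_line(W(.279,.125),rate=.2)
hit=servo_line(W(.279,.043),rate=.12,contact_N=6);print("hit",hit,own(),current_force().round(1),current_clock())
if not hit:
    d=tipz(.279,.315,.36)
    cv2.imwrite("pics/side2.png",cv2.resize(d["image"][180:300,190:350],None,fx=5,fy=5,interpolation=cv2.INTER_CUBIC))
E
```

```text
hit False [0.5028 0.2789 0.0435] [ 0.2 -0.6  0.5] 12.6667
tip z [0.0823 0.0826 0.0827 0.0829] y [0.3221 0.3293 0.334 ]
```

View pics/side2.png

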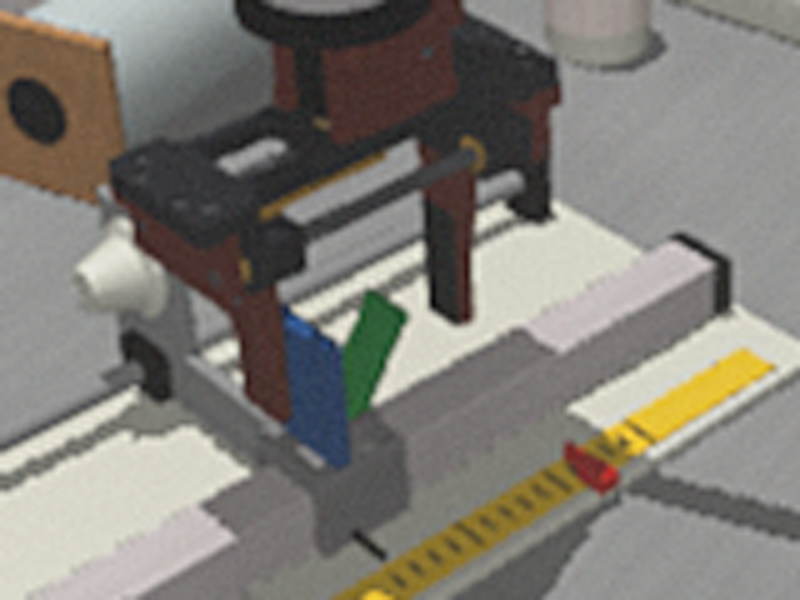

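Picture shows the fingers straddling plate (crop 315,390) and lever (375,350) with clearance. Now pull.

```bash
python3 - <<'E'
from h import *
servo_line(W(.167,.043),rate=.06);print(own(),"Fy",(current_force()[:2]@ey).round(2),current_finger_gap(),current_clock())
d=capture("side");np.savez("side3.npz",**d);e=capture("top");np.savez("top3.npz",**e)
a=cv2.resize(d["image"][235:295,265:345],None,fx=8,fy=8,interpolation=cv2.INTER_CUBIC)
cv2.imwrite("pics/side3.png",a)
E
```

```text
[0.5023 0.168  0.0431] Fy 7.02 0.08692563459703129 14.7333
```

View pics/side3.png

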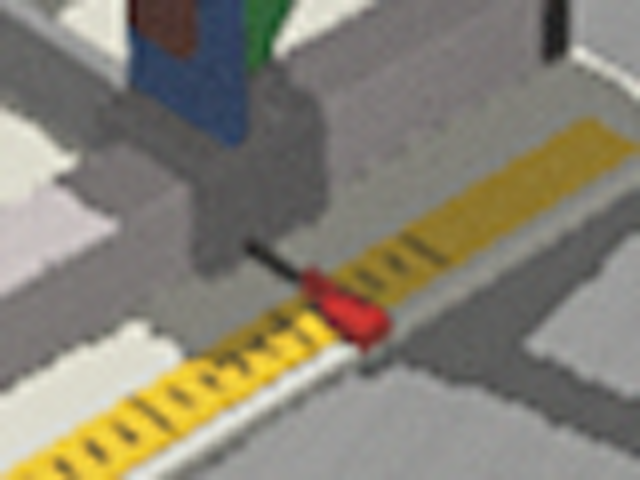

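```bash
cat >> h.py <<'E'
def prof(d,y0=.2035,pr=True):
    ys=np.arange(y0-.02,y0+.02,.0005)
    out={}
    for x in np.arange(.444,.471,.003):
        P=np.array([W(y,.016,x) for y in ys]);q=(P@d["R"].T+d["t"])@d["intrinsics"].T;q=(q[:,:2]/q[:,2:]).astype(np.float32)
        s=cv2.remap(d["image"].astype(np.float32),q[:,:1],q[:,1:],cv2.INTER_LINEAR)[:,0]
        red=s[:,2]-s[:,:2].max(1);dark=120-s.max(1)
        r=np.clip(red-40,0,None);k=np.clip(dark-dark.max()*.4,0,None) if dark.max()>25 else dark*0
        print(f"x{x:.3f} red {red.max():.0f} @{(r@ys/r.sum() if r.sum() else 0):.4f}  dark {dark.max():.0f} @{(k@ys/k.sum() if k.sum() else 0):.4f}")
E
python3 - <<'E'
from h import *
for c in("side","top"):
    print(c);prof(dict(np.load(c+"3.npz")))
E
```

```text
side
x0.444 red 143 @0.2065  dark 18 @0.0000
x0.447 red 109 @0.2058  dark 34 @0.2136
x0.450 red 82 @0.2048  dark 14 @0.0000
x0.453 red 77 @0.2049  dark 6 @0.0000
x0.456 red 68 @0.2040  dark 19 @0.0000
x0.459 red 45 @0.2028  dark 48 @0.2070
x0.462 red 11 @0.0000  dark 65 @0.2071
x0.465 red 2 @0.0000  dark 74 @0.2070
x0.468 red 3 @0.0000  dark 66 @0.2069
top
x0.444 red -6 @0.0000  dark 78 @0.2012
x0.447 red -5 @0.0000  dark 78 @0.2013
x0.450 red -5 @0.0000  dark 78 @0.2013
x0.453 red -6 @0.0000  dark 77 @0.2012
x0.456 red -5 @0.0000  dark 80 @0.2012
x0.459 red -5 @0.0000  dark 79 @0.2012
x0.462 red -5 @0.0000  dark 79 @0.2012
x0.465 red -6 @0.0000  dark 78 @0.2013
x0.468 red -5 @0.0000  dark 78 @0.2014
```

```bash
python3 - <<'E'
from h import *
for c,y in(("top",.2035),("top",.3045),("side",.3085)):
    print(c,y);prof(dict(np.load(c+"0.npz")),y)
E
```

```text
top 0.2035
x0.444 red 93 @0.2031  dark -6 @0.0000
x0.447 red 74 @0.2033  dark -8 @0.0000
x0.450 red 73 @0.2038  dark -5 @0.0000
x0.453 red 63 @0.2037  dark -4 @0.0000
x0.456 red 54 @0.2037  dark -17 @0.0000
x0.459 red 28 @0.0000  dark -38 @0.0000
x0.462 red 6 @0.0000  dark -45 @0.0000
x0.465 red 2 @0.0000  dark -52 @0.0000
x0.468 red 2 @0.0000  dark -53 @0.0000
top 0.3045
x0.444 red 19 @0.0000  dark -30 @0.0000
x0.447 red 19 @0.0000  dark -22 @0.0000
x0.450 red 20 @0.0000  dark -21 @0.0000
x0.453 red 19 @0.0000  dark -20 @0.0000
x0.456 red 20 @0.0000  dark -24 @0.0000
x0.459 red 17 @0.0000  dark 5 @0.0000
x0.462 red 8 @0.0000  dark 15 @0.0000
x0.465 red 4 @0.0000  dark 29 @0.3056
x0.468 red 4 @0.0000  dark 27 @0.3055
side 0.3085
x0.444 red 39 @0.0000  dark -10 @0.0000
x0.447 red 39 @0.0000  dark -31 @0.0000
x0.450 red 41 @0.2895  dark -83 @0.0000
x0.453 red 35 @0.0000  dark -51 @0.0000
x0.456 red 12 @0.0000  dark -14 @0.0000
x0.459 red 2 @0.0000  dark 42 @0.3077
x0.462 red 3 @0.0000  dark 57 @0.3069
x0.465 red 3 @0.0000  dark 56 @0.3063
x0.468 red 3 @0.0000  dark 67 @0.3067
```

Both cameras agree the leg needs 2.1 mm more. I'll narrow the jaws to just outside the lever, then set the leg exactly.

```bash
cat >> h.py <<'E'
def pointer():
    "pointer y along rail in the side view (index = .2049)"
    d=capture("side");ys=np.arange(.185,.229,.0004);v=[]
    for x in(.462,.465,.468):
        P=np.array([W(y,.016,x) for y in ys]);q=(P@d["R"].T+d["t"])@d["intrinsics"].T;q=(q[:,:2]/q[:,2:]).astype(np.float32)
        s=cv2.remap(d["image"].astype(np.float32),q[:,:1],q[:,1:],cv2.INTER_LINEAR)[:,0]
        k=120-s.max(1);k=np.clip(k-.4*k.max(),0,None);v.append(k@ys/k.sum())
    return float(np.median(v)),d
def st(n):
    p,d=pointer();g=current_finger_gap();o=own()
    print(n,"ptr-idx mm",round((p-.2049)*1e3,2),"gap",round(g*1e3,2),"tcp",o[:2],"face",round(o[1]+g/2,4),"F",(current_force()[:2]@ey).round(1),"t",current_clock());return p-.2049,d
E
python3 - <<'E'
from h import *
st("a")
servo_line(W(.182,.043),rate=.08);move_gripper(.057);e,d=st("b")
y=.182-e-.0003
servo_line(W(y,.043),rate=.03);e,d=st("c");print(y)
cv2.imwrite("pics/side4.png",cv2.resize(d["image"][190:290,240:370],None,fx=6,fy=6,interpolation=cv2.INTER_CUBIC))
E
```

```text
a ptr-idx mm 2.03 gap 87.35 tcp [0.5023 0.168 ] face 0.2117 F 6.2 t 14.8833
b ptr-idx mm 3.14 gap 56.95 tcp [0.5023 0.184 ] face 0.2125 F 7.4 t 15.9333
c ptr-idx mm -0.67 gap 56.96 tcp [0.5023 0.1802] face 0.2087 F 6.8 t 16.25
0.17855891199017823
```

View pics/side4.png

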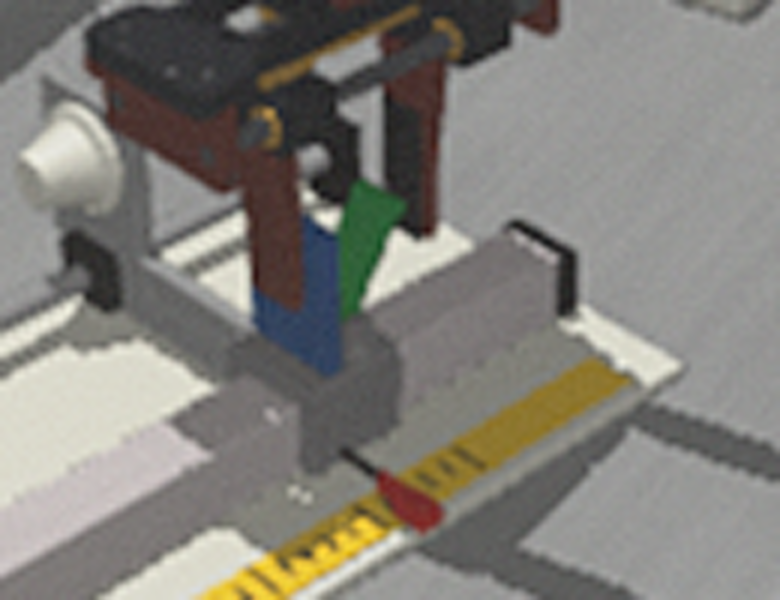

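Aligned within 0.7 mm and lever still open. Now close in small steps, with the TCP following so the leg stays put.

```bash
cat > step.py <<'E'
from h import *
def run(cmd,g,gend,dg):
    while g>gend+1e-6:
        h=min(dg,g-gend);g-=h;cmd+=h/2
        servo_line(W(cmd,.043),rate=.03);move_gripper(g)
        e,d=st("s");cmd-=float(np.clip(.5*(e+0),-.0006,.0006)) if abs(e)>.0004 else 0
        if abs(e)>.002: print("STOP");break
    print("cmd",cmd,"g",g);return cmd,g,d
E
python3 - <<'E'
from step import *
run(.17856+.0006,.057,.042,.003)
E
```

```text
s ptr-idx mm 0.28 gap 53.92 tcp [0.5023 0.1826] face 0.2096 F 5.8 t 16.8417
s ptr-idx mm 0.24 gap 51.57 tcp [0.5023 0.1841] face 0.2099 F 8.3 t 17.4333
s ptr-idx mm 0.31 gap 48.26 tcp [0.5023 0.1855] face 0.2096 F 7.8 t 18.025
s ptr-idx mm 0.36 gap 45.65 tcp [0.5024 0.1871] face 0.2099 F 8.6 t 18.6167
s ptr-idx mm 0.36 gap 42.11 tcp [0.5024 0.1886] face 0.2097 F 7.3 t 19.2083
cmd 0.18666 g 0.042
```

```bash
python3 - <<'E'
from step import *
run(.18666-.0003,.042,.030,.002)
E
```

```text
s ptr-idx mm -0.16 gap 39.98 tcp [0.5024 0.1893] face 0.2093 F 7.3 t 19.7667
s ptr-idx mm -0.11 gap 38.37 tcp [0.5023 0.1903] face 0.2095 F 7.3 t 20.325
s ptr-idx mm -0.1 gap 36.07 tcp [0.5023 0.1913] face 0.2093 F 8.5 t 20.8833
s ptr-idx mm 0.5 gap 33.85 tcp [0.5024 0.1927] face 0.2096 F 9.4 t 21.4417
s ptr-idx mm 0.65 gap 31.91 tcp [0.5023 0.1939] face 0.2099 F 11.6 t 22.0
s ptr-idx mm 1.23 gap 30.58 tcp [0.5023 0.1954] face 0.2107 F 14.4 t 22.5583
cmd 0.19118254667125706 g 0.03
```

```bash
python3 - <<'E'
from step import *
cmd=.19118-.0012
for i in range(4):
    servo_line(W(cmd,.043),rate=.03);e,d=st("fix")
    print("cmd",cmd)
    if abs(e)<.0003: break
    cmd-=e
E
```

```text
fix ptr-idx mm -0.18 gap 30.28 tcp [0.5024 0.1941] face 0.2092 F 15.9 t 22.8583
cmd 0.18997999999999998
```

```bash
python3 - <<'E'
from step import *
cmd=.18998;g=.030
while g>.0255:
    g-=.0015;move_gripper(g);e,d=st("close")
    cmd-=e;servo_line(W(cmd,.043),rate=.03);e,d=st("   adj");cmd-=.5*e
    if abs(e)>.001: break
print(cmd,g)
E
```

```text
close ptr-idx mm 0.06 gap 28.98 tcp [0.5024 0.1952] face 0.2097 F 21.3 t 23.15
   adj ptr-idx mm 0.08 gap 28.81 tcp [0.5024 0.1952] face 0.2096 F 21.5 t 23.45
close ptr-idx mm -0.55 gap 27.72 tcp [0.5024 0.1952] face 0.2091 F 21.8 t 23.7417
   adj ptr-idx mm -0.5 gap 27.07 tcp [0.5024 0.1953] face 0.2088 F 20.2 t 24.0417
close ptr-idx mm -0.23 gap 26.16 tcp [0.5024 0.1963] face 0.2094 F 24.1 t 24.3333
   adj ptr-idx mm -0.22 gap 26.04 tcp [0.5024 0.1964] face 0.2094 F 23.1 t 24.6333
0.19101420009393344 0.025499999999999995
```

```bash
python3 - <<'E'
from step import *
cmd=.19101;g=.0255
while g>.0205:
    g-=.0015;cmd+=.0005;servo_line(W(cmd,.043),rate=.03);move_gripper(g);e,d=st("close");cmd-=e
    if abs(e)>.001: break
print(cmd,g)
E
```

```text
close ptr-idx mm 0.27 gap 24.8 tcp [0.5024 0.1975] face 0.2099 F 24.1 t 25.175
close ptr-idx mm 0.49 gap 23.06 tcp [0.5024 0.1986] face 0.2101 F 28.1 t 25.7167
close ptr-idx mm 0.8 gap 22.08 tcp [0.5024 0.1994] face 0.2104 F 31.7 t 26.25
close ptr-idx mm 0.82 gap 22.08 tcp [0.5024 0.1994] face 0.2104 F 32.8 t 26.7667
0.19063235679960946 0.019499999999999993
```

```bash
python3 - <<'E'
from step import *
move_gripper(.0);e,d=st("squeeze");np.savez("side5.npz",**d);prof(d);t=capture("top");np.savez("top5.npz",**t)
C=cloud(d,roi(mask(d,*COL["green"])&(np.indices((400,640))[1]<340)&(np.indices((400,640))[0]>150),d));S=np.c_[C[:,:2]@ex,C[:,:2]@ey,C[:,2]];print(len(C),np.percentile(S,[5,50,95],axis=0).round(4).tolist())
cv2.imwrite("pics/side5.png",cv2.resize(d["image"][205:290,250:350],None,fx=7,fy=7,interpolation=cv2.INTER_CUBIC))
E
```

```text
squeeze ptr-idx mm 0.83 gap 22.08 tcp [0.5024 0.1994] face 0.2104 F 32.0 t 27.0333
x0.444 red 73 @0.2060  dark 23 @0.0000
x0.447 red 72 @0.2055  dark 27 @0.2107
x0.450 red 75 @0.2052  dark 15 @0.0000
x0.453 red 74 @0.2054  dark 5 @0.0000
x0.456 red 70 @0.2038  dark 12 @0.0000
x0.459 red 43 @0.2028  dark 51 @0.2061
x0.462 red 12 @0.0000  dark 62 @0.2059
x0.465 red 3 @0.0000  dark 71 @0.2057
x0.468 red 2 @0.0000  dark 68 @0.2053
26 [[0.4907, 0.1913, 0.105], [0.4987, 0.1932, 0.11], [0.5093, 0.1999, 0.113]]
```

View pics/side5.png

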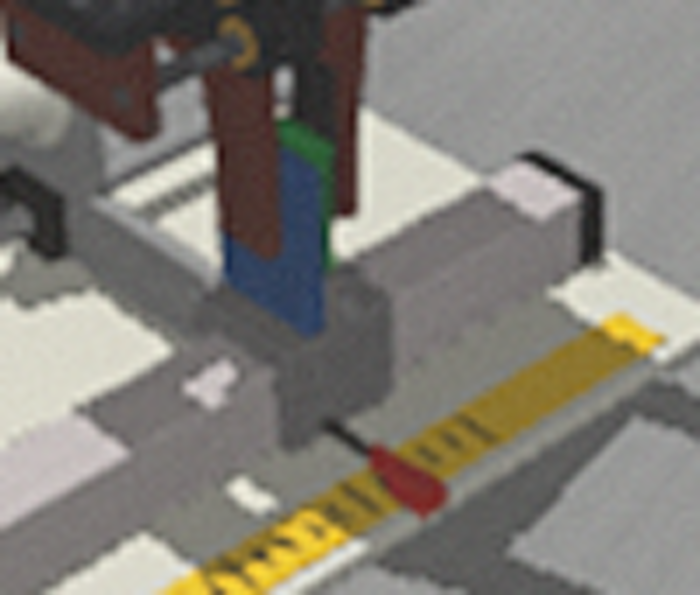

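The lever stands flat along the plate (crop 325,190) between the fingers. The pointer (crop 345,435) runs into the red blade (375,455). The gap no longer shrinks under full grip, so the lever is at its closed stop. One last stability check, then I'll hand in.

```bash
python3 - <<'E'
from step import *
sleep(.5);st("final");close_job()
E
```

```text
final ptr-idx mm 0.85 gap 22.24 tcp [0.5024 0.1994] face 0.2105 F 32.1 t 27.6333
the job is handed in; nothing more can be done
```

I pulled the leg out with the lever open and held it at the index while closing the lever. I handed the job in after 27.6 s, still gripping the plate and lever. The pointer ended about 0.8 mm short of the index, on the home side.

**Pointer:** It stayed within about 0.7 mm of the index through most of the closing. It read 1.2 mm off once as the cam began to bite, and I corrected that before going on. It then drifted to about +0.8 mm in the last few steps, and I left it there because the leg was locked by then. My measurement is good to roughly 0.5 mm. Only the side camera could confirm this at the end, because the arm blocked the top view.

**Lever:** The side picture shows it upright along the plate. The finger gap stopped at 22.1–22.2 mm under full grip and did not shrink further. The nominal closed thickness is 21.5 mm, and I take the difference as reading error.

**Hold:** The arm was still pulling on the locked leg with a steady 32 N. Nothing moved over the last half second I checked.

**Disagreements along the way:**
- The fingertips were about 36 mm higher than the reported tool position. My first pull therefore passed over the plate without moving anything; I lowered the hand and repeated it.
- The arm gave several millimetres under load. I corrected for that using the side camera.

I did not go near the tray, tub or bottle, and I did not measure their positions again at the end.

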